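# Unpile the loudspeaker parts onto their panels

### The arm

A 6-joint arm with a two-finger parallel gripper is mounted at the origin on the work surface. World frame = base frame: x ahead of the robot, y to its left, z up, the work surface at z = 0. Lengths are in mm, angles in rad, forces in N, time in s.
With the tool pointing down it reaches from about 350 to 975 mm from the base axis. Payload 7.1 kg.
Tool frame: the origin (TCP) lies at the very end of the fingers, on their centre line; the grasp point (between the pads) lies 19 mm behind it (arm.grasp_offset is the distance from the TCP to the grasp point, in mm); z points along the fingers, y is the direction in which the jaws open and shut (so a half turn about z gives the same grasp; the last joint's range is limited). The gripper opens to 88 mm and grips with 3 to 60 N. Pads are 20 mm wide; open, the fingers measure 115 mm over their backs; the gripper's body (75 mm by 178 mm) begins 61 mm behind the grasp point.
Start: joints at [-1.185, 0.423, 1.63, -0, 1.089, -0.019], TCP at [246.162, -574.464, 222.675] pointing down, gripper open.
Joint ranges: [-3, 3], [-0.9, 2.11], [0.09, 2.58], [-1.31, 4.45], [0.11, 2.69], [-2.54, 2.54]. Speed limits (rad/s): [2.39, 2.39, 3.01, 3.14, 3.14, 3.14].

### API

Orientations are given as a rotation vector (axis times angle).
In Python, from workcell import arm gives the robot as it stands. The module is installed in compiled form; this text tells all that it offers.
- The arm moves only by the tool jog_arm, never from a script. Its argument "increments" is a list of rows, each an object of numbers: "tx", "ty", "tz": the shift along the world's x, y, z in cm; "twist": the turn about the world's z in rad. In form: [{"tx": .., "ty": .., "tz": .., "twist": ..}, ...]. A call has 1 to 8 rows; each row is the pose to reach, as a shift and turn from the pose commanded when the call began; what a row does not reach only later rows make up. A row lasts 1/10 s, in which the tool goes at most 50 mm and 8.59 degrees, less where a joint would pass 70% of its speed; a pose out of reach is approached as far as the arm can. A call with a gripper value outside its range is refused whole. "fingers" is the gripper's target within -1 to 1 (fully open at 1, half-way at 0, shut at -1), set as the call begins (left out, the last holds). The fingers move at their own pace and stop on an object; the grip force is fixed at half the most. Time passes only in rows, so rows that repeat a pose let the fingers close. It gives the time, the measured TCP pose, the force and the opening at its end, in the units of the state.
- arm.get_state(): the state, without advancing time (a new reading comes with each control period).
- arm.get_image(name): name is "scene" or "top"; returns a dict with "pixels" (480x640x3 uint8, blue, green, red), "range_z" (480x640 float32, mm along the optical axis (not along the pixel's ray), 0 where there is no reading), "K" (3x3 intrinsics, pixels), "dist_coeffs" ([k1, k2, p1, p2, k3] as OpenCV has them; the pictures are not rectified), "view" (4x4, takes a point from world to camera coordinates). Camera axes: x right, y up, looking along -z (the intrinsics and any distortion apply to the point x, -y, -z); pixel columns grow to the right and rows downward; lengths in mm; the calibration is good to about 2 mm. A picture is of the moment at which its call begins.
- arm.job_done(): hands the job in, once; it reports no verdict.
The state is a dict: "t": time; "joint_pos": joint angles; "joint_vel": joint speeds; "joint_efforts": joint torques, N m; "ee_pos": TCP position; "tool_rot": TCP orientation; "force": force on the tool from outside, world axes, zero at the start; "wrist_torque": the same for the moment, N m; "opening": finger opening in mm.
Only numpy, scipy, OpenCV 4.12 (cv2) and the standard library are available. Lean on these libraries where they do the work, as an engineer would, in place of code of your own. Each camera call takes 0.05 s, during which the arm holds its last target.

### The job

Take apart the pile of loudspeaker parts and lay each one out, magnet up: woofer, midrange and tweeter each flat and centred over the hole of its own front panel, so that its flange covers the hole all round (large, middle and small driver on the large, middle and small hole), and the green crossover board flat in the middle of the blue-rimmed tray, its long side along the tray's long side. Set the drivers down gently, do not drop or tip anything over, leave the multimeter and the screw pot where they are, and let go of everything at the end.

Things in the scene. Friction and masses are not known exactly. Their poses are not given: they have to be found in the camera images.
- board_center (a point): crossover board, top of the pile: green plate 64 x 44 x 4 mm, upright copper coil 30 mm diameter in its middle from 4 to 38 mm above the underside (grip it from above, closing along y). Low capacitors at both short ends (18 to 31 mm from the middle along x, up to 15 mm high). Point: coil axis, 19 mm above the underside; x along the long side, z up. Either way round in the tray is right.
- tweeter_center (a point): tweeter, face down, magnet up, 44 mm high: round red flange 72 mm diameter, 6 mm thick at the bottom; grey cone narrowing up to 12 mm; steel magnet 36 mm diameter from 12 to 44 mm above the flat underside (grip it there from above, any direction). Point: on its axis, half-way up (22 mm above the underside), z up. Belongs over the 48 mm hole. Under the board.
- mid_center (a point): midrange, face down, magnet up, 54 mm high: round yellow flange 92 mm diameter, 6 mm thick at the bottom; grey cone narrowing up to 22 mm; steel magnet 48 mm diameter from 22 to 54 mm above the flat underside (grip it there from above, any direction). Point: on its axis, half-way up (27 mm above the underside), z up. Belongs over the 68 mm hole. Under the tweeter.
- woofer_center (a point): woofer, face down, magnet up, 62 mm high: round black flange 116 mm diameter, 6 mm thick at the bottom; grey cone narrowing up to 28 mm; steel magnet 60 mm diameter from 28 to 62 mm above the flat underside (grip it there from above, any direction). Point: on its axis, half-way up (31 mm above the underside), z up. Belongs over the 92 mm hole. Bottom of the pile.
- board_tray: blue-rimmed tray with a white floor for the crossover board, fixed on the bench: 108 x 72 mm outside, 100 x 64 mm inside, floor 4 mm thick, low rim up to 9 mm above the bench. Origin: centre of its underside; x along its long side, z up.
- tweeter_panel: front panel for the tweeter: square white laminate board 96 x 96 x 12 mm, fixed flat on the bench, with a round through-hole of 48 mm diameter in the middle. Origin: centre of the hole, at the underside (bench level); z up, top face at 12 mm; x and y along its sides.
- mid_panel: front panel for the midrange: square pale plywood board 116 x 116 x 12 mm, fixed flat on the bench, with a round through-hole of 68 mm diameter in the middle. Origin: centre of the hole, at the underside (bench level); z up, top face at 12 mm; x and y along its sides.
- woofer_panel: front panel for the woofer: square dark wood board 140 x 140 x 12 mm, fixed flat on the bench, with a round through-hole of 92 mm diameter in the middle. Origin: centre of the hole, at the underside (bench level); z up, top face at 12 mm; x and y along its sides.
- meter: bystander: grey handheld multimeter 78 x 150 x 34 mm (x, y, z) lying loose on the bench. Origin: centre of its underside. Leave it alone.
- screw_pot: bystander: small open steel pot, 60 mm diameter, 35 mm high, standing loose on the bench. Origin: centre of its underside. Leave it alone.

How it is judged (in metres and radians):
At the end, for the whole second after the job is handed in: Woofer, midrange and tweeter each rest flat, face down, on their own panel with their axis within 12 mm of the hole's centre; the crossover board rests flat in the blue-rimmed tray within 12 mm of its centre, its long side within about 14 degrees of the tray's; all at rest and released (horizontal distance between woofer_center and woofer_panel below 0.012 m and z of woofer_center in the frame of woofer_panel between 0.039 and 0.047 m and angle between each of woofer_center, mid_center, tweeter_center, board_center's own z axis and vertical below 0.06 rad and linear speed of each of woofer, mid, tweeter, board below 0.02 m/s and horizontal distance between mid_center and mid_panel below 0.012 m and z of mid_center in the frame of mid_panel between 0.035 and 0.043 m and horizontal distance between tweeter_center and tweeter_panel below 0.012 m and z of tweeter_center in the frame of tweeter_panel between 0.03 and 0.038 m and horizontal distance between board_center and board_tray below 0.012 m and z of board_center in the frame of board_tray between 0.019 and 0.028 m and angle between the x axis of board_center and the x axis of board_tray, either way round below 0.25 rad); the robot touches nothing.
It fails at once if the multimeter or the screw pot is pushed aside (more than 20 mm) (distance of any of meter, screw_pot from where it was at the start of the episode above 0.02 m).
It fails at once if a part is tipped over (more than 35 degrees) (angle between any of woofer_center, mid_center, tweeter_center, board_center's own z axis and vertical above 0.61 rad).
It fails at once if a driver is dropped or slammed onto its panel (faster than 0.5 m/s within the last 12 mm, as after a fall of 13 mm) ((horizontal distance between woofer_center and woofer_panel below 0.03 m and z of woofer_center in the frame of woofer_panel below 0.055 m and linear speed of woofer above 0.5 m/s) or (horizontal distance between mid_center and mid_panel below 0.03 m and z of mid_center in the frame of mid_panel below 0.051 m and linear speed of mid above 0.5 m/s) or (horizontal distance between tweeter_center and tweeter_panel below 0.03 m and z of tweeter_center in the frame of tweeter_panel below 0.046 m and linear speed of tweeter above 0.5 m/s)).
It also fails if it takes over 115 s, if anything falls off the work surface, if the arm or the gripper's body presses on something with over 40 N, if the wrist force passes 120 N, or if a joint passes its speed limit or range.

## Working session

There is one attempt and no reset: what is moved stays moved. The work goes in short steps, Python scripts to look and compute and a tool call to move; the robot and the scene stay as the last step left them, time stands still between calls to the robot, and variables do not carry over. Pictures are saved under pics/ and viewed, and the job is handed in when it is done.

Besides the shell and the picture viewer there is one more tool, called after "Call:" as a command line: name --argument value ..., lists and objects as JSON in quotes. jog_arm: Moves the arm, as the interface text tells. Its arguments: {"type":"object","properties":{"increments":{"type":"array"},"fingers":{"type":"number"}},"required":["increments"]}

```bash
mkdir -p pics; python3 - <<'E'
from workcell import arm
import cv2,numpy as np
print(arm.get_state()); print(arm.grasp_offset)
for n in("top","scene"):
    d=arm.get_image(n); cv2.imwrite(f"pics/{n}0.png",d["pixels"]); np.savez(f"{n}0.npz",**d)
    print(n,d["K"],d["dist_coeffs"],d["view"])
E
```

```text
{'t': 0.0, 'joint_pos': array([-1.18499818e+00,  4.23841543e-01,  1.63068942e+00, -1.88060450e-05,
        1.08861559e+00, -1.90175480e-02]), 'joint_vel': array([ 0.00102665, -0.00192622, -0.00063857, -0.00134844, -0.00135773,
        0.00065559]), 'joint_efforts': array([ 2.50566824e-03, -5.44620967e+01, -2.73665857e+01,  6.43388182e-02,
        2.26182950e-02, -9.73949932e-05]), 'ee_pos': array([ 245.95230397, -573.95773305,  221.90149695]), 'tool_rot': array([-3.07596174e+00, -6.31256881e-01,  4.70620485e-04]), 'force': array([-0.98349177,  0.40769692, -0.68323009]), 'wrist_torque': array([-0.02488121, -0.00451444,  0.00091217]), 'opening': 87.77317770287787}
18.700000000000003
top [[484.96982571   0.         323.25247173]
 [  0.         484.96982571 250.27710932]
 [  0.           0.           1.        ]] [-0.11263829  0.          0.          0.          0.        ] [[ 1.21846432e-02 -9.99873081e-01 -1.02643278e-02  4.65985208e+00]
 [ 9.87409146e-01  1.04123861e-02  1.57844101e-01 -5.83267455e+02]
 [-1.57717191e-01 -1.20583652e-02  9.87410696e-01 -8.77602843e+02]
 [ 0.00000000e+00  0.00000000e+00  0.00000000e+00  1.00000000e+00]]
scene [[472.26604902   0.         314.14067632]
 [  0.         472.26604902 245.52014278]
 [  0.           0.           1.        ]] [-0.11562176  0.          0.          0.          0.        ] [[ 8.26105175e-01  5.63467985e-01 -7.35323894e-03 -4.60035743e+02]
 [-4.16090436e-01  6.18729747e-01  6.66364952e-01  1.49735927e+02]
 [ 3.80024984e-01 -5.47427923e-01  7.45589485e-01 -1.34930541e+03]
 [ 0.00000000e+00  0.00000000e+00  0.00000000e+00  1.00000000e+00]]
```

View pics/top0.png

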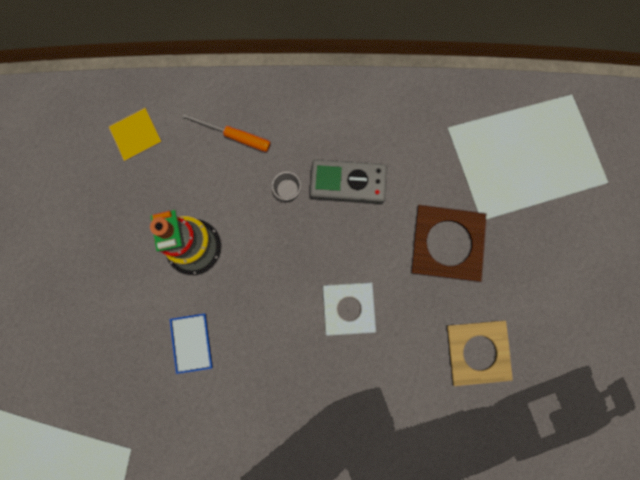

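View pics/scene0.png

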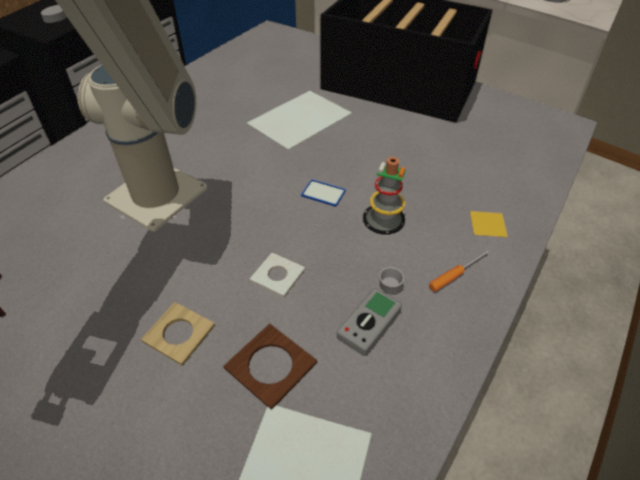

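The top view shows the pile at about px (165–195, 225–245), with the tray at (191,343). The white panel is at (349,309), the plywood panel at (480,352) and the dark panel at (449,243). The pot is at (287,187) and the meter at (348,181). I'll measure these next.

```bash
cat > h.py <<'E'
import cv2,numpy as np
def load(f): return dict(np.load(f))
def ray(d,uv):
    uv=np.asarray(uv,float).reshape(-1,1,2)
    n=cv2.undistortPoints(uv,d["K"],d["dist_coeffs"]).reshape(-1,2)
    R=d["view"][:3,:3];t=d["view"][:3,3]
    c=-R.T@t
    dirs=np.c_[n[:,0],-n[:,1],-np.ones(len(n))]@R   # R.T @ v
    return c,dirs
def plane(d,uv,z):
    c,r=ray(d,uv); s=(z-c[2])/r[:,2]; return c+r*s[:,None]
def depthpts(d,uv):
    uv=np.asarray(uv,float).reshape(-1,2); c,r=ray(d,uv)
    z=d["range_z"][uv[:,1].round().astype(int),uv[:,0].round().astype(int)]
    return c+r*z[:,None]
def proj(d,P):
    P=np.asarray(P,float).reshape(-1,3); q=P@d["view"][:3,:3].T+d["view"][:3,3]
    q=q*[1,-1,-1]
    return cv2.projectPoints(q,np.zeros(3),np.zeros(3),d["K"],d["dist_coeffs"])[0].reshape(-1,2)
def circ(P):
    A=np.c_[2*P[:,:2],np.ones(len(P))]; s=np.linalg.lstsq(A,(P[:,:2]**2).sum(1),rcond=None)[0]
    return s[:2],np.sqrt(s[2]+s[0]**2+s[1]**2)
E
python3 - <<'E'
from h import *
for n in("top","scene"):
    d=load(n+"0.npz"); im=d["pixels"]
    c=(170,235) if n=="top" else (388,195)
    s=45
    cr=im[c[1]-s:c[1]+s,c[0]-s:c[0]+s]
    cv2.imwrite(f"pics/{n}0z.png",cv2.resize(cr,(600,600),interpolation=cv2.INTER_CUBIC))
d=load("top0.npz")
# bench depth check
print(depthpts(d,[(250,300),(400,420),(349,325),(449,278),(480,380),(191,343),(163,228),(350,180)]).round(1))
hsv=cv2.cvtColor(d["pixels"],cv2.COLOR_BGR2HSV)
for p in [(349,309),(335,295),(449,243),(420,243),(480,352),(455,352),(191,343),(174,345),(162,227),(185,240),(205,240),(215,250)]:
    print(p,hsv[p[1],p[0]],depthpts(d,[p]).round(0)[0])
E
```

```text
[[ 4.893e+02  1.556e+02  3.000e-01]
 [ 2.620e+02 -1.394e+02  3.000e+00]
 [ 4.429e+02 -3.990e+01  1.070e+01]
 [ 5.366e+02 -2.381e+02  6.100e+00]
 [ 3.381e+02 -2.949e+02  7.600e+00]
 [ 4.028e+02  2.690e+02  5.200e+00]
 [ 5.933e+02  2.713e+02  1.962e+02]
 [ 7.245e+02 -3.950e+01  4.100e+01]]
(349, 309) [ 15  29 105] [474. -40.  -2.]
(335, 295) [ 65   9 179] [501. -12.  13.]
(449, 243) [ 10  29 107] [ 608. -241.    2.]
(420, 243) [ 11 187  82] [ 605. -180.   13.]
(480, 352) [ 14  27 105] [ 391. -299.   -2.]
(455, 352) [ 19 134 168] [ 392. -246.   10.]
(191, 343) [ 60  11 180] [403. 269.   5.]
(174, 345) [110  98 127] [398. 302.   9.]
(162, 227) [ 10 172 104] [594. 272. 200.]
(185, 240) [33 25 93] [587. 256. 123.]
(205, 240) [ 25 255 171] [597. 234.  68.]
(215, 250) [17 34 52] [588. 229.   7.]
```

View pics/top0z.png

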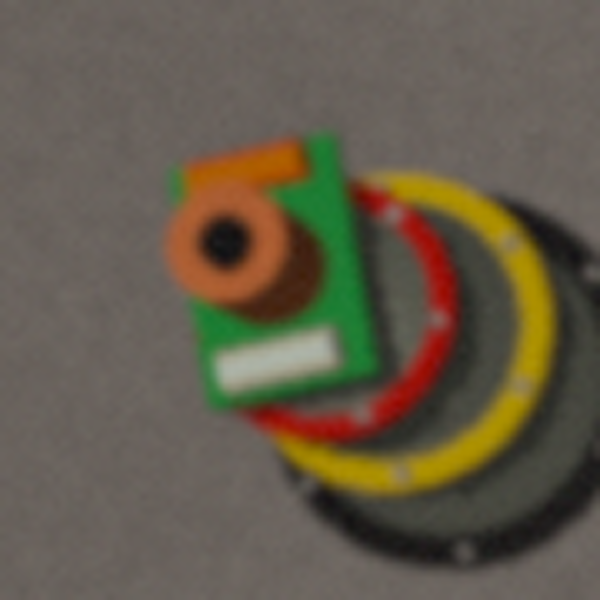

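View pics/scene0z.png

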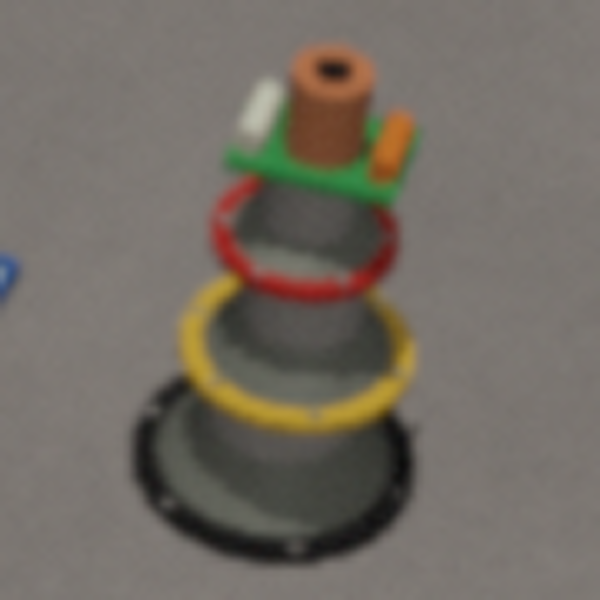

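The zooms show the board on top, with its coil at top-view px ≈(160,226). The red, yellow and black flanges below it are partly hidden. Next I'll segment these by colour.

```bash
cat > meas.py <<'E'
from h import *
def masks(d):
    hsv=cv2.cvtColor(d["pixels"],cv2.COLOR_BGR2HSV)
    R=lambda lo,hi: cv2.inRange(hsv,np.array(lo),np.array(hi))
    return dict(green=R((45,110,50),(80,255,255)),red=R((0,180,90),(5,255,255))|R((174,180,90),(180,255,255)),
      yel=R((22,180,90),(32,255,255)),blue=R((105,90,60),(125,255,255)),wood=R((15,90,110),(23,200,255)),
      dark=R((0,130,30),(16,255,130)),copper=R((4,120,90),(13,200,255)),blk=R((0,0,0),(180,90,45)))
def comp(m,box):
    x0,y0,x1,y1=box; k=np.zeros_like(m); k[y0:y1,x0:x1]=m[y0:y1,x0:x1]
    n,l,s,c=cv2.connectedComponentsWithStats(k); i=1+np.argmax(s[1:,4]); return (l==i).astype(np.uint8)*255
E
python3 - <<'E'
from meas import *
for n in("top","scene"):
    d=load(n+"0.npz"); M=masks(d)
    print("==",n)
    boxes=dict(top=dict(dark=(400,195,500,290),wood=(435,310,520,395),white=(315,275,385,345),blue=(160,305,222,380)),
      scene=dict(dark=(215,315,325,415),wood=(135,295,222,370),white=(243,245,312,300),blue=(295,175,352,212)))[n]
    hsv=cv2.cvtColor(d["pixels"],cv2.COLOR_BGR2HSV)
    M["white"]=cv2.inRange(hsv,np.array((0,0,135)),np.array((180,25,255)))
    for k,z in(("dark",12),("wood",12),("white",12),("blue",9)):
        c=comp(M[k],boxes[k])
        cs,h=cv2.findContours(c,cv2.RETR_CCOMP,cv2.CHAIN_APPROX_NONE)
        o=max(cs,key=cv2.contourArea); inn=max([cs[i] for i in range(len(cs)) if h[0][i][3]>=0],key=cv2.contourArea)
        po=plane(d,o.reshape(-1,2),z)[:,:2].astype(np.float32); pi=plane(d,inn.reshape(-1,2),z)[:,:2].astype(np.float32)
        r=cv2.minAreaRect(po)
        print(k,"outer",np.round(r[0],1),np.round(r[1],1),round(r[2],1), "inner circ",*[np.round(v,1) for v in circ(pi)],"innerRect",np.round(cv2.minAreaRect(pi)[0],1),np.round(cv2.minAreaRect(pi)[1],1))
E
```

```text
== top
dark outer [ 607.2 -238.6] [138.8 137.4] 83.5 inner circ [ 606.5 -237.8] 47.3 innerRect [ 607.3 -237.7] [95.2 93.4]
wood outer [ 391.1 -294.5] [117.1 117.1] 4.9 inner circ [ 390.7 -294.6] 34.3 innerRect [ 391.3 -293.8] [69.5 67.2]
white outer [474.9 -39.8] [97.3 96.8] 4.3 inner circ [474.8 -39.7] 24.6 innerRect [474.7 -39.7] [47.9 48.2]
blue outer [402.9 269.4] [108.6  73.8] 10.0 inner circ [402.7 269.6] 48.3 innerRect [402.8 269.7] [105.3  68.9]
== scene
dark outer [ 610.5 -242.1] [137.3 139.2] 83.5 inner circ [ 611.2 -242.6] 47.3 innerRect [ 611.1 -242.5] [95.1 94.3]
wood outer [ 393.9 -297.1] [116.2 116.6] 5.1 inner circ [ 394.3 -296.9] 34.6 innerRect [ 393.6 -297.5] [68.6 70.1]
white outer [475.3 -39.5] [100.4 101. ] 4.4 inner circ [474.7 -38.5] 24.6 innerRect [474.7 -38.5] [50.5 47.1]Traceback (most recent call last):
  File "<stdin>", line 12, in <module>
ValueError: max() iterable argument is empty
```

```bash
python3 - <<'E'
from meas import *
def fitc(P,r):
    from scipy.optimize import least_squares
    f=lambda c: np.hypot(P[:,0]-c[0],P[:,1]-c[1])-r
    s=least_squares(f,P.mean(0)[:2],loss='soft_l1'); return s.x,np.abs(s.fun).mean()
for n in("top","scene"):
    d=load(n+"0.npz"); M=masks(d); print("==",n)
    box=(145,200,225,280) if n=="top" else (350,150,415,240)
    st=[cv2.convexHull(max(cv2.findContours(comp(M[k],box),0,1)[0],key=cv2.contourArea)) for k in("green","copper")]
    r=cv2.minAreaRect(plane(d,st[0].reshape(-1,2),164)[:,:2].astype(np.float32)); b=cv2.boxPoints(r)
    e=[b[1]-b[0],b[2]-b[1]]; e=max(e,key=np.linalg.norm)
    print("board",np.round(r[:2],1).tolist(),"long ang",np.degrees(np.arctan2(e[1],e[0])).round(1))
    if n=="top":
        g=cv2.findContours(comp(M["copper"],box),0,1)[0]; P=plane(d,max(g,key=cv2.contourArea).reshape(-1,2),198)
        print("coil hull",circ(P),fitc(P,15), "depth pts", cv2.boundingRect(max(g,key=cv2.contourArea)))
    else:
        g=comp(M["copper"],box); P=plane(d,st[1].reshape(-1,2),198); print(P[:, :2].round(0).tolist())
    b=comp(M["blue"],(160,305,222,380) if n=="top" else (295,175,352,212))
    c=cv2.convexHull(max(cv2.findContours(b,0,1)[0],key=cv2.contourArea)); r=cv2.minAreaRect(plane(d,c.reshape(-1,2),9)[:,:2].astype(np.float32)); bb=cv2.boxPoints(r)
    e=[bb[1]-bb[0],bb[2]-bb[1]]; e=max(e,key=np.linalg.norm); print("tray",np.round(r[0],1),np.round(r[1],1),np.degrees(np.arctan2(e[1],e[0])).round(1))
    # dark hole in coil top
    for k,z,rad in(("red",122,36),("yel",68,46),("blk",6,58)):
        m=comp(M[k],(140,195,230,285) if n=="top" else (335,150,435,250))
        # outer pixels: for hull
        h=cv2.convexHull(max(cv2.findContours(m,0,1)[0],key=cv2.contourArea)).reshape(-1,2)
        P=plane(d,h,z); c,f=fitc(P,rad); 
        keep=np.abs(np.hypot(*(P[:,:2]-c).T)-rad)<3
        c2,f2=fitc(P[keep],rad) if keep.sum()>5 else (c,f); print(k,c2.round(1),round(f2,2),keep.sum(),len(P), "free",circ(P[keep])[1].round(1))
E
```

```text
== top
board [[595.8, 277.2], [64.5, 44.7]] long ang 13.5
coil hull (array([595.83770686, 277.70179589]), np.float64(14.597414006294615)) (array([595.82917526, 277.67632528]), np.float64(0.6403615807091503)) depth pts (150, 217, 19, 19)
tray [402.9 269.4] [108.6  73.8] 10.0
red [595.3 277.1] 0.63 10 12 free 33.0
yel [597.6 275. ] 0.59 20 20 free 45.2
blk [594.7 277.7] 0.61 8 11 free 44.0
== scene
board [[602.7, 264.8], [30.6, 56.9]] long ang -0.8
[[598.0, 289.0], [604.0, 288.0], [608.0, 286.0], [611.0, 279.0], [625.0, 243.0], [623.0, 237.0], [613.0, 230.0], [607.0, 231.0], [586.0, 271.0], [584.0, 279.0], [590.0, 288.0]]
tray [405.7 265.4] [109.5  78.2] 10.2
red [596.6 277.1] 1.64 5 6 free 17.7
yel [598.2 275.3] 1.59 5 7 free 32.0
blk [594.  271.4] 0.65 10 12 free 56.0
```

Measurements agree across the two views: the board is at (596,277) with yaw 13.5°, and the tray is at (403,269) with yaw 10°. I'm approaching the pile.

Call:
jog_arm --increments '[{"tx": 0.5, "ty": 1.2, "tz": 2, "twist": 0}, {"tx": 2, "ty": 4.8, "tz": 4, "twist": -0.03}, {"tx": 3.6, "ty": 8.8, "tz": 5, "twist": -0.06}, {"tx": 5.4, "ty": 13.2, "tz": 5, "twist": -0.09}, {"tx": 7.2, "ty": 17.6, "tz": 5, "twist": -0.12}, {"tx": 9, "ty": 22, "tz": 5, "twist": -0.15}, {"tx": 10.8, "ty": 26.4, "tz": 5, "twist": -0.17}, {"tx": 12.6, "ty": 30.8, "tz": 5, "twist": -0.17}]' --fingers 1

```text
t: 0.9
ee_pos: [372.3, -264.6, 272.6]
tool_rot: [-3.12, -0.366, 0.0]
force: [0.4, -0.7, 0.4]
opening: 87.6
```

Call:
jog_arm --increments '[{"tx": 1.8, "ty": 4.4}, {"tx": 3.6, "ty": 8.8}, {"tx": 5.4, "ty": 13.2}, {"tx": 7.2, "ty": 17.6}, {"tx": 9, "ty": 22}, {"tx": 10.8, "ty": 26.4}, {"tx": 12.6, "ty": 30.8}, {"tx": 14.4, "ty": 35.0}]'

```text
invalid input
```

Call:
jog_arm --increments '[{"tx": 1.8, "ty": 4.4}, {"tx": 3.6, "ty": 8.8}, {"tx": 5.4, "ty": 13.2}, {"tx": 7.2, "ty": 17.0}, {"tx": 8, "ty": 19.2}, {"tx": 8, "ty": 19.2}, {"tx": 8, "ty": 19.2}]'

```text
invalid input
```

All four keys seem to be needed in every row.

Call:
jog_arm --increments '[{"tx": 1.8, "ty": 4.4, "tz": 0, "twist": 0}, {"tx": 3.6, "ty": 8.8, "tz": 0, "twist": 0}, {"tx": 5.4, "ty": 13.2, "tz": 0, "twist": 0}, {"tx": 7.2, "ty": 17.6, "tz": 0, "twist": 0}, {"tx": 9, "ty": 22, "tz": 0, "twist": 0}, {"tx": 10.8, "ty": 26.4, "tz": 0, "twist": 0}, {"tx": 12.6, "ty": 30.8, "tz": 0, "twist": 0}, {"tx": 14.4, "ty": 35.0, "tz": 0, "twist": 0}]'

```text
t: 1.7
ee_pos: [516.3, 85.7, 272.5]
tool_rot: [3.12, 0.369, -0.0]
force: [1.1, -0.9, 0.8]
opening: 87.8
```

Call:
jog_arm --increments '[{"tx": 1.8, "ty": 4.4, "tz": 0, "twist": 0}, {"tx": 3.6, "ty": 8.8, "tz": 0, "twist": 0}, {"tx": 5.4, "ty": 13.2, "tz": 0, "twist": 0}, {"tx": 7.2, "ty": 17.0, "tz": 0, "twist": 0}, {"tx": 8, "ty": 19.2, "tz": 0, "twist": 0}, {"tx": 8, "ty": 19.2, "tz": 0, "twist": 0}, {"tx": 8, "ty": 19.2, "tz": 0, "twist": 0}]'

```text
t: 2.4
ee_pos: [595.5, 275.4, 271.8]
tool_rot: [3.119, 0.369, -0.003]
force: [-0.1, -0.4, -0.6]
opening: 87.9
```

Call:
jog_arm --increments '[{"tx": 0.05, "ty": 0.15, "tz": -1, "twist": 0}, {"tx": 0.05, "ty": 0.15, "tz": -3, "twist": 0}, {"tx": 0.05, "ty": 0.15, "tz": -5, "twist": 0}, {"tx": 0.05, "ty": 0.15, "tz": -7, "twist": 0}, {"tx": 0.05, "ty": 0.15, "tz": -9, "twist": 0}, {"tx": 0.05, "ty": 0.15, "tz": -10, "twist": 0}, {"tx": 0.05, "ty": 0.15, "tz": -10.3, "twist": 0}, {"tx": 0.05, "ty": 0.15, "tz": -10.3, "twist": 0}]'

```text
t: 3.2
ee_pos: [596.7, 276.5, 169.6]
tool_rot: [3.12, 0.367, -0.0]
force: [-0.2, 0.2, -0.4]
opening: 87.7
```

Call:
jog_arm --increments '[{"tx": 0, "ty": 0, "tz": 0, "twist": 0}, {"tx": 0, "ty": 0, "tz": 0, "twist": 0}, {"tx": 0, "ty": 0, "tz": 0, "twist": 0}, {"tx": 0, "ty": 0, "tz": 0, "twist": 0}, {"tx": 0, "ty": 0, "tz": 0, "twist": 0}, {"tx": 0, "ty": 0, "tz": 0, "twist": 0}, {"tx": 0, "ty": 0, "tz": 0, "twist": 0}, {"tx": 0, "ty": 0, "tz": 0, "twist": 0}]' --fingers -1

```text
t: 4.0
ee_pos: [596.7, 277.1, 169.7]
tool_rot: [-3.12, -0.368, 0.0]
force: [-0.6, 0.5, 0.8]
opening: 29.5
```

Call:
jog_arm --increments '[{"tx": 0, "ty": 0, "tz": 0.5, "twist": 0}, {"tx": 0, "ty": 0, "tz": 1.5, "twist": 0}, {"tx": 0, "ty": 0, "tz": 3, "twist": 0}, {"tx": 0, "ty": 0, "tz": 4.5, "twist": 0}, {"tx": -1, "ty": 0, "tz": 5, "twist": 0}, {"tx": -3, "ty": -0.1, "tz": 5, "twist": -0.02}, {"tx": -5.5, "ty": -0.2, "tz": 5, "twist": -0.04}, {"tx": -8.5, "ty": -0.4, "tz": 5, "twist": -0.06}]'

```text
t: 4.8
ee_pos: [510.6, 273.0, 220.2]
tool_rot: [-3.129, -0.272, -0.001]
force: [0.3, 0.7, -1.0]
opening: 29.8
```

Call:
jog_arm --increments '[{"tx": -3, "ty": -0.1, "tz": 0, "twist": 0}, {"tx": -6, "ty": -0.3, "tz": -1, "twist": 0}, {"tx": -8.5, "ty": -0.4, "tz": -3, "twist": 0}, {"tx": -10.2, "ty": -0.45, "tz": -6, "twist": 0}, {"tx": -10.8, "ty": -0.45, "tz": -9, "twist": 0}, {"tx": -10.8, "ty": -0.45, "tz": -12, "twist": 0}, {"tx": -10.8, "ty": -0.45, "tz": -14, "twist": 0}, {"tx": -10.8, "ty": -0.45, "tz": -14, "twist": 0}]'

```text
t: 5.6
ee_pos: [401.6, 267.5, 78.1]
tool_rot: [3.128, 0.274, -0.006]
force: [0.3, 0.6, 0.2]
opening: 29.8
```

```bash
cat > snap.py <<'E'
import sys
from h import *
from workcell import arm
i=sys.argv[1]
out=[]
for n in("top","scene"):
    d=arm.get_image(n); np.savez(f"{n}{i}.npz",**d)
    out.append(d["pixels"])
cv2.imwrite(f"pics/both{i}.png",cv2.resize(np.vstack(out),(533,800))[:800] if 0 else cv2.resize(np.hstack(out),(800,300)))
s=arm.get_state(); print(s["ee_pos"].round(1),s["tool_rot"].round(3),s["force"].round(1),s["opening"].round(1),s["t"])
E
python3 snap.py 1
```

```text
Traceback (most recent call last):
  File "snap.py", line 10, in <module>
    s=arm.get_state(); print(s["ee_pos"].round(1),s["tool_rot"].round(3),s["force"].round(1),s["opening"].round(1),s["t"])
                                                                                             ^^^^^^^^^^^^^^^^^^
AttributeError: 'float' object has no attribute 'round'
```

View pics/both1.png

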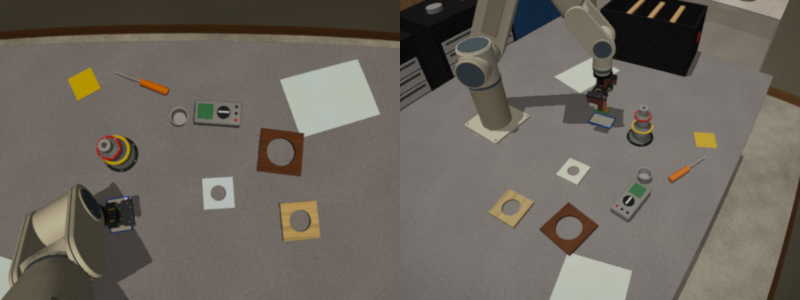

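The views show the pile without the board still standing at composite px (115,150). The board hangs over the tray, and I'm lowering it.

```bash
sed -i 's/s\["opening"\].round(1)/round(s["opening"],1)/' snap.py; python3 -c "
from workcell import arm
s=arm.get_state();print(s['ee_pos'],s['tool_rot'])"
```

```text
[403.51574877 268.60827571  80.24477072] [ 3.12956282e+00  2.74405459e-01 -1.09850019e-04]
```

Call:
jog_arm --increments '[{"tx": 0.1, "ty": 0.1, "tz": -1.5, "twist": 0}, {"tx": 0.1, "ty": 0.1, "tz": -3, "twist": 0}, {"tx": 0.1, "ty": 0.1, "tz": -4.5, "twist": 0}, {"tx": 0.1, "ty": 0.1, "tz": -5.3, "twist": 0}, {"tx": 0.1, "ty": 0.1, "tz": -5.7, "twist": 0}, {"tx": 0.1, "ty": 0.1, "tz": -5.9, "twist": 0}, {"tx": 0.1, "ty": 0.1, "tz": -6.0, "twist": 0}, {"tx": 0.1, "ty": 0.1, "tz": -6.0, "twist": 0}]'

```text
t: 6.5
ee_pos: [404.9, 269.7, 20.1]
tool_rot: [-3.129, -0.274, -0.001]
force: [-0.4, -0.5, -0.7]
opening: 29.3
```

Call:
jog_arm --increments '[{"tx": -0.1, "ty": -0.1, "tz": -0.2, "twist": 0}, {"tx": -0.1, "ty": -0.1, "tz": -0.4, "twist": 0}, {"tx": -0.1, "ty": -0.1, "tz": -0.5, "twist": 0}, {"tx": -0.1, "ty": -0.1, "tz": -0.6, "twist": 0}, {"tx": -0.1, "ty": -0.1, "tz": -0.6, "twist": 0}]'

```text
t: 7.0
ee_pos: [403.6, 268.5, 13.6]
tool_rot: [3.13, 0.274, -0.0]
force: [-0.1, 0.1, -0.9]
opening: 29.4
```

Call:
jog_arm --increments '[{"tx": 0, "ty": 0, "tz": -0.05, "twist": 0}, {"tx": 0, "ty": 0, "tz": -0.1, "twist": 0}, {"tx": 0, "ty": 0, "tz": -0.1, "twist": 0}]'

```text
t: 7.3
ee_pos: [403.7, 268.6, 13.6]
tool_rot: [-3.13, -0.274, -0.0]
force: [-3.5, -2.0, 14.4]
opening: 29.6
```

That is contact at the height I predicted, 13.6 mm. I'm releasing and backing off.

Call:
jog_arm --increments '[{"tx": 0, "ty": 0, "tz": 0.05, "twist": 0}, {"tx": 0, "ty": 0, "tz": 0.1, "twist": 0}, {"tx": 0, "ty": 0, "tz": 0.1, "twist": 0}, {"tx": 0, "ty": 0, "tz": 0.1, "twist": 0}, {"tx": 0, "ty": 0, "tz": 0.1, "twist": 0}, {"tx": 0, "ty": 0, "tz": 0.1, "twist": 0}]' --fingers 1

```text
t: 7.9
ee_pos: [403.6, 268.5, 13.6]
tool_rot: [3.129, 0.274, -0.0]
force: [-0.4, -0.3, -0.5]
opening: 74.2
```

Call:
jog_arm --increments '[{"tx": 0, "ty": 0, "tz": 1, "twist": 0}, {"tx": 0, "ty": 0, "tz": 3, "twist": 0}, {"tx": 0, "ty": 0, "tz": 6, "twist": 0}, {"tx": 0, "ty": 0, "tz": 10, "twist": 0}, {"tx": 0, "ty": 0, "tz": 14, "twist": 0}, {"tx": 0, "ty": 0, "tz": 18, "twist": 0}, {"tx": 1, "ty": -3, "tz": 20, "twist": 0}, {"tx": 3, "ty": -6, "tz": 21, "twist": 0}]'

```text
t: 8.7
ee_pos: [433.8, 208.7, 226.8]
tool_rot: [-3.128, -0.278, -0.006]
force: [0.7, 0.0, -0.7]
opening: 87.8
```

Call:
jog_arm --increments '[{"tx": 2, "ty": -4, "tz": 0, "twist": 0}, {"tx": 4, "ty": -8, "tz": 0, "twist": 0}, {"tx": 4, "ty": -12, "tz": 0, "twist": 0}, {"tx": 4, "ty": -16, "tz": 0, "twist": 0}, {"tx": 4, "ty": -20, "tz": 0, "twist": 0}, {"tx": 4, "ty": -20, "tz": 0, "twist": 0}]'

```text
t: 9.3
ee_pos: [473.3, 5.0, 224.3]
tool_rot: [3.129, 0.267, 0.0]
force: [0.2, -0.3, -0.0]
opening: 88.1
```

```bash
python3 snap.py 2; python3 - <<'E'
from h import *
d=load("top2.npz"); im=d["pixels"][190:400,120:330]; cv2.imwrite("pics/t2z.png",cv2.resize(im,(600,600),interpolation=cv2.INTER_CUBIC))
E
```

```text
[473.5   7.9 224.2] [-3.13e+00 -2.70e-01 -1.00e-03] [0.5 0.9 0.4] 88.0 9.4
```

View pics/t2z.png

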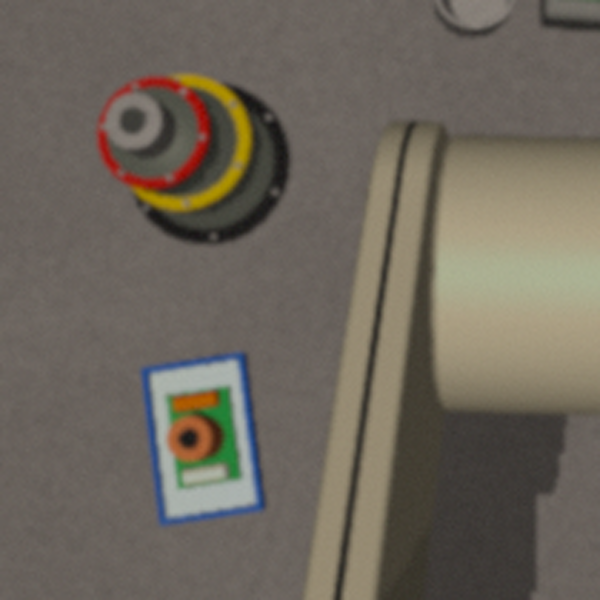

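The board lies central and aligned in the tray, with its middle at zoom px (205,437). The tweeter's whole red ring is now visible at zoom px (155,133). I'll measure both.

```bash
cat > ring.py <<'E'
from meas import *
from scipy.optimize import least_squares
def fitc(P,r):
    f=lambda c: np.hypot(P[:,0]-c[0],P[:,1]-c[1])-r
    s=least_squares(f,P.mean(0)[:2],loss='soft_l1'); return s.x,np.abs(s.fun).mean()
def ring(d,k,z,rad,box):
    m=comp(masks(d)[k],box)
    h=cv2.convexHull(max(cv2.findContours(m,0,1)[0],key=cv2.contourArea)).reshape(-1,2)
    P=plane(d,h,z)[:,:2]; c,f=fitc(P,rad)
    keep=np.abs(np.hypot(*(P-c).T)-rad)<3
    c2,f2=fitc(P[keep],rad) if keep.sum()>5 else (c,f)
    return c2.round(1),round(f2,2),int(keep.sum()),len(P),circ(P)[1].round(1)
def rect(d,k,z,box):
    m=comp(masks(d)[k],box); h=cv2.convexHull(max(cv2.findContours(m,0,1)[0],key=cv2.contourArea)).reshape(-1,2)
    r=cv2.minAreaRect(plane(d,h,z)[:,:2].astype(np.float32)); b=cv2.boxPoints(r); e=max([b[1]-b[0],b[2]-b[1]],key=np.linalg.norm)
    return np.round(r[0],1),np.round(r[1],1),np.degrees(np.arctan2(e[1],e[0])).round(1)
E
python3 - <<'E'
from ring import *
for n,b1,b2 in(("top",(140,190,230,285),(160,305,222,380)),("scene",(335,150,435,250),(295,160,352,215))):
    d=load(n+"2.npz"); print(n)
    print("red",ring(d,"red",122,36,b1)); print("yel",ring(d,"yel",68,46,b1)); print("blk",ring(d,"blk",6,58,b1))
    print("board",rect(d,"green",8,b2),"tray",rect(d,"blue",9,b2))
E
```

```text
top
red (array([595. , 277.5]), np.float64(0.63), 10, 12, np.float64(29.8))
yel (array([597.8, 275. ]), np.float64(0.5), 19, 19, np.float64(45.3))
blk (array([593.1, 277.4]), np.float64(0.39), 8, 10, np.float64(26.1))
board (array([406.7, 266.4]), array([58.3, 39.8]), np.float32(2.3)) tray (array([402.9, 269.4]), array([108.6,  73.6]), np.float32(10.0))
scene
red (array([596.2, 277. ]), np.float64(1.84), 5, 6, np.float64(12.5))
yel (array([597.9, 273.2]), np.float64(2.04), 5, 7, np.float64(16.5))
blk (array([593.7, 270.7]), np.float64(0.85), 8, 10, np.float64(48.3))
board (array([407.8, 255.9]), array([54.7, 17.2]), np.float32(10.9)) tray (array([405.9, 265.5]), array([108.9,  78.1]), np.float32(10.3))
```

```bash
sed -i 's/    m=comp(masks(d)\[k\],box)\n    h/X/; s/^    m=comp(masks(d)\[k\],box)$/    m=comp(cv2.morphologyEx(masks(d)[k],cv2.MORPH_CLOSE,np.ones((7,7))),box)/' ring.py
python3 - <<'E'
from ring import *
for n,b1,b2 in(("top",(140,190,230,285),(160,305,222,380)),("scene",(335,150,435,250),(295,160,352,215))):
    d=load(n+"2.npz"); print(n)
    print("red",ring(d,"red",122,36,b1)); print("yel",ring(d,"yel",68,46,b1)); print("blk",ring(d,"blk",6,58,b1))
    hsv=cv2.cvtColor(d["pixels"],cv2.COLOR_BGR2HSV); print(hsv[234,157:170].tolist() if n=="top" else "")
E
```

```text
top
red (array([594.3, 278. ]), np.float64(0.6), 15, 17, np.float64(33.6))
yel (array([597.8, 275. ]), np.float64(0.5), 19, 19, np.float64(45.3))
blk (array([595.5, 277.6]), np.float64(1.23), 20, 23, np.float64(55.3))
[[14, 33, 130], [15, 24, 130], [16, 26, 129], [12, 26, 127], [14, 24, 116], [27, 25, 91], [19, 28, 72], [30, 8, 61], [21, 29, 62], [23, 17, 60], [24, 21, 62], [25, 23, 66], [17, 27, 84]]
scene
red (array([635.2, 228.8]), np.float64(7.95), 2, 8, np.float64(29.3))
yel (array([600.8, 274.7]), np.float64(0.95), 8, 9, np.float64(37.3))
blk (array([594.7, 273.5]), np.float64(1.21), 10, 12, np.float64(54.0))
```

```bash
sed -i 's/red=R((0,180,90),(5,255,255))|R((174,180,90)/red=R((0,130,60),(7,255,255))|R((170,130,60)/' meas.py
python3 - <<'E'
from ring import *
for n,b1 in(("top",(140,190,230,285)),("scene",(335,150,435,250))):
    d=load(n+"2.npz"); print(n)
    print("red",ring(d,"red",122,36,b1),ring(d,"red",119,36,b1))
    # magnet top by depth / brightness
    g=cv2.cvtColor(d["pixels"],cv2.COLOR_BGR2GRAY)
    y,x=np.mgrid[b1[1]:b1[3],b1[0]:b1[2]]; uv=np.c_[x.ravel(),y.ravel()]; P=depthpts(d,uv)
    k=(P[:,2]>150)&(P[:,2]<170); print("magnet top by depth",k.sum(),P[k].mean(0).round(1),P[k].min(0).round(0),P[k].max(0).round(0))
E
```

```text
top
red (array([593.6, 277.2]), np.float64(0.31), 23, 23, np.float64(36.2)) (array([594.1, 278.2]), np.float64(0.37), 23, 23, np.float64(36.3))
magnet top by depth 356 [593.3 277.  159.4] [576. 261. 150.] [611. 295. 164.]
scene
red (array([597. , 273.6]), np.float64(0.97), 16, 16, np.float64(35.2)) (array([595.6, 276.9]), np.float64(0.93), 16, 16, np.float64(35.3))
magnet top by depth 141 [596.4 272.7 158.6] [578. 258. 150.] [612. 295. 165.]
```

Call:
jog_arm --increments '[{"tx": 0.9, "ty": 2, "tz": 0, "twist": 0}, {"tx": 2.7, "ty": 6, "tz": 0, "twist": 0}, {"tx": 4.5, "ty": 10, "tz": 0, "twist": 0}, {"tx": 6.7, "ty": 15, "tz": 0, "twist": 0}, {"tx": 9, "ty": 20, "tz": 0, "twist": 0}, {"tx": 11.2, "ty": 25, "tz": 0, "twist": 0}, {"tx": 12.1, "ty": 26.9, "tz": 0, "twist": 0}, {"tx": 12.1, "ty": 26.9, "tz": 0, "twist": 0}]'

```text
t: 10.2
ee_pos: [595.0, 283.4, 223.6]
tool_rot: [-3.127, -0.283, -0.002]
force: [0.0, -0.5, -0.6]
opening: 88.0
```

Call:
jog_arm --increments '[{"tx": 0, "ty": 0, "tz": -1, "twist": 0}, {"tx": 0, "ty": 0, "tz": -3, "twist": 0}, {"tx": 0, "ty": 0, "tz": -5, "twist": 0}, {"tx": 0, "ty": 0, "tz": -7, "twist": 0}, {"tx": 0, "ty": 0, "tz": -8.5, "twist": 0}, {"tx": 0, "ty": 0, "tz": -9.2, "twist": 0}, {"tx": 0, "ty": 0, "tz": -9.2, "twist": 0}, {"tx": 0, "ty": 0, "tz": -9.2, "twist": 0}]'

```text
t: 11.0
ee_pos: [595.0, 277.5, 132.3]
tool_rot: [-3.129, -0.274, -0.001]
force: [-0.0, 0.5, 0.1]
opening: 87.4
```

Call:
jog_arm --increments '[{"tx": 0, "ty": 0, "tz": 0, "twist": 0}, {"tx": 0, "ty": 0, "tz": 0, "twist": 0}, {"tx": 0, "ty": 0, "tz": 0, "twist": 0}, {"tx": 0, "ty": 0, "tz": 0, "twist": 0}, {"tx": 0, "ty": 0, "tz": 0, "twist": 0}, {"tx": 0, "ty": 0, "tz": 0, "twist": 0}, {"tx": 0, "ty": 0, "tz": 0, "twist": 0}, {"tx": 0, "ty": 0, "tz": 0, "twist": 0}]' --fingers -1

```text
t: 11.8
ee_pos: [594.7, 277.6, 131.7]
tool_rot: [-3.13, -0.274, 0.0]
force: [0.0, -0.0, 0.0]
opening: 35.6
```

Call:
jog_arm --increments '[{"tx": 0, "ty": 0, "tz": 0.5, "twist": 0}, {"tx": 0, "ty": 0, "tz": 1.5, "twist": 0}, {"tx": 0, "ty": 0, "tz": 3, "twist": 0}, {"tx": 0, "ty": 0, "tz": 4.5, "twist": 0}, {"tx": 0, "ty": 0, "tz": 5.5, "twist": 0}, {"tx": 0, "ty": 0, "tz": 6, "twist": 0}, {"tx": 0, "ty": 0, "tz": 6, "twist": 0}, {"tx": 0, "ty": 0, "tz": 6, "twist": 0}]'

```text
t: 12.6
ee_pos: [594.4, 277.4, 191.5]
tool_rot: [3.129, 0.274, -0.001]
force: [0.1, 0.1, -1.9]
opening: 35.2
```

```bash
python3 snap.py 3
```

```text
[594.2 277.3 190.9] [ 3.129e+00  2.740e-01 -2.000e-03] [-0.2 -0.1 -1.9] 35.7 12.7
```

View pics/both3.png

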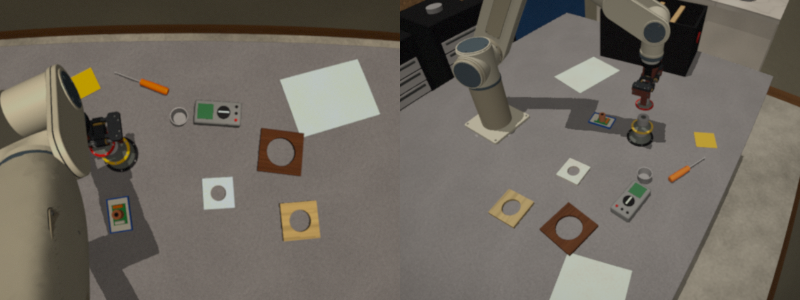

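The tweeter is lifted at composite px (645,103), and the mid and woofer are undisturbed. I'm carrying it to the white panel at (475,-39).

Call:
jog_arm --increments '[{"tx": -0.4, "ty": -1, "tz": 0, "twist": 0}, {"tx": -1.3, "ty": -3.5, "tz": 0, "twist": 0}, {"tx": -2.6, "ty": -7, "tz": 0, "twist": 0}, {"tx": -4.1, "ty": -11, "tz": 0, "twist": 0}, {"tx": -5.6, "ty": -15, "tz": 0, "twist": 0}, {"tx": -7.2, "ty": -19, "tz": -0.5, "twist": 0}, {"tx": -8.7, "ty": -23, "tz": -2, "twist": 0}, {"tx": -10, "ty": -26.5, "tz": -4, "twist": 0}]'

```text
t: 13.5
ee_pos: [493.7, 10.5, 151.9]
tool_rot: [3.129, 0.274, 0.003]
force: [0.8, 0.7, -2.8]
opening: 35.7
```

Call:
jog_arm --increments '[{"tx": -1, "ty": -2.8, "tz": -2, "twist": 0}, {"tx": -1.7, "ty": -4.5, "tz": -4, "twist": 0}, {"tx": -1.9, "ty": -5.1, "tz": -6, "twist": 0}, {"tx": -1.9, "ty": -5.1, "tz": -8, "twist": 0}, {"tx": -1.9, "ty": -5.1, "tz": -9.5, "twist": 0}, {"tx": -1.9, "ty": -5.1, "tz": -10.3, "twist": 0}, {"tx": -1.9, "ty": -5.1, "tz": -10.8, "twist": 0}, {"tx": -1.9, "ty": -5.1, "tz": -10.8, "twist": 0}]'

```text
t: 14.3
ee_pos: [475.4, -38.5, 43.5]
tool_rot: [-3.129, -0.274, 0.001]
force: [0.7, 0.1, -1.9]
opening: 35.4
```

Call:
jog_arm --increments '[{"tx": 0, "ty": 0, "tz": 0, "twist": 0}, {"tx": 0, "ty": 0, "tz": 0, "twist": 0}]'

```text
t: 14.5
ee_pos: [476.2, -38.5, 44.3]
tool_rot: [3.129, 0.274, 0.002]
force: [-0.3, -0.3, -2.2]
opening: 35.8
```

Call:
jog_arm --increments '[{"tx": -0.05, "ty": -0.05, "tz": -0.4, "twist": 0}, {"tx": -0.1, "ty": -0.05, "tz": -0.8, "twist": 0}, {"tx": -0.1, "ty": -0.05, "tz": -1.1, "twist": 0}, {"tx": -0.1, "ty": -0.05, "tz": -1.3, "twist": 0}, {"tx": -0.1, "ty": -0.05, "tz": -1.4, "twist": 0}, {"tx": -0.1, "ty": -0.05, "tz": -1.5, "twist": 0}, {"tx": -0.1, "ty": -0.05, "tz": -1.55, "twist": 0}, {"tx": -0.1, "ty": -0.05, "tz": -1.6, "twist": 0}]'

```text
t: 15.3
ee_pos: [474.7, -39.0, 27.7]
tool_rot: [-3.13, -0.274, -0.0]
force: [-0.7, -0.5, -0.9]
opening: 35.1
```

Call:
jog_arm --increments '[{"tx": 0, "ty": 0, "tz": -0.05, "twist": 0}, {"tx": 0, "ty": 0, "tz": -0.1, "twist": 0}, {"tx": 0, "ty": 0, "tz": -0.1, "twist": 0}]'

```text
t: 15.6
ee_pos: [474.7, -39.0, 27.6]
tool_rot: [3.13, 0.274, 0.0]
force: [-2.4, 0.4, 11.3]
opening: 35.3
```

Contact was at 27.6 mm, as expected. I'm releasing, lifting and moving aside.

Call:
jog_arm --increments '[{"tx": 0, "ty": 0, "tz": 0.05, "twist": 0}, {"tx": 0, "ty": 0, "tz": 0.1, "twist": 0}, {"tx": 0, "ty": 0, "tz": 0.1, "twist": 0}, {"tx": 0, "ty": 0, "tz": 0.1, "twist": 0}, {"tx": 0, "ty": 0, "tz": 0.1, "twist": 0}, {"tx": 0, "ty": 0, "tz": 0.1, "twist": 0}, {"tx": 0, "ty": 0, "tz": 0.1, "twist": 0}, {"tx": 0, "ty": 0, "tz": 0.1, "twist": 0}]' --fingers 1

```text
t: 16.4
ee_pos: [474.7, -39.0, 27.6]
tool_rot: [-3.13, -0.274, 0.0]
force: [-0.1, 0.3, -0.3]
opening: 87.8
```

Call:
jog_arm --increments '[{"tx": 0, "ty": 0, "tz": 1, "twist": 0}, {"tx": 0, "ty": 0, "tz": 3, "twist": 0}, {"tx": 0, "ty": 0, "tz": 6, "twist": 0}, {"tx": 0, "ty": 0, "tz": 10, "twist": 0}, {"tx": 0, "ty": 0, "tz": 14, "twist": 0}, {"tx": 0, "ty": -3, "tz": 16, "twist": 0}, {"tx": 0, "ty": -7, "tz": 17, "twist": 0}, {"tx": 0, "ty": -11, "tz": 17, "twist": 0}]'

```text
t: 17.2
ee_pos: [475.7, -150.2, 200.6]
tool_rot: [3.128, 0.276, 0.007]
force: [0.8, -0.3, 0.1]
opening: 88.1
```

Call:
jog_arm --increments '[{"tx": 0, "ty": -4, "tz": 0, "twist": 0}, {"tx": 0, "ty": -7, "tz": 0, "twist": 0}, {"tx": 0, "ty": -9, "tz": 0, "twist": 0}, {"tx": 0, "ty": -9, "tz": 0, "twist": 0}]'

```text
t: 17.6
ee_pos: [474.6, -241.1, 198.4]
tool_rot: [3.129, 0.27, 0.001]
force: [1.0, 0.2, 0.0]
opening: 87.5
```

```bash
python3 snap.py 4; python3 - <<'E'
from ring import *
for n,b1,b2 in(("top",(140,190,230,285),(310,270,390,350)),("scene",(335,150,435,250),(240,230,315,305))):
    d=load(n+"4.npz"); print(n)
    print("yel",ring(d,"yel",68,46,b1),ring(d,"yel",65,46,b1)); print("blk",ring(d,"blk",6,58,b1))
    y,x=np.mgrid[b1[1]:b1[3],b1[0]:b1[2]]; uv=np.c_[x.ravel(),y.ravel()]; P=depthpts(d,uv)
    k=(P[:,2]>108)&(P[:,2]<130); print("magnet top by depth",k.sum(),P[k].mean(0).round(1),P[k].min(0).round(0),P[k].max(0).round(0))
    try:print("tweeter",ring(d,"red",18,36,b2))
    except Exception as e: print(e)
E
```

```text
[ 474.3 -238.8  198. ] [-3.129 -0.272  0.   ] [ 0.3 -0.4 -0.5] 87.5 17.7
top
yel (array([597.3, 274.2]), np.float64(0.57), 26, 26, np.float64(45.5)) (array([597.9, 275.1]), np.float64(0.5), 26, 26, np.float64(45.6))
blk (array([597.6, 276.3]), np.float64(1.0), 14, 17, np.float64(53.7))
magnet top by depth 551 [597.6 274.4 115.7] [574. 252. 108.] [621. 300. 120.]
tweeter (array([475.2, -36.7]), np.float64(0.92), 10, 13, np.float64(32.3))
scene
yel (array([601.2, 274.6]), np.float64(0.39), 7, 8, np.float64(38.9)) (array([600. , 277.4]), np.float64(0.39), 7, 8, np.float64(39.0))
blk (array([594.1, 272.9]), np.float64(1.33), 11, 13, np.float64(53.9))
magnet top by depth 225 [600.3 271.4 115.3] [575. 250. 108.] [623. 297. 121.]
tweeter (array([476.1, -40.3]), np.float64(1.53), 14, 14, np.float64(34.2))
```

View pics/both4.png

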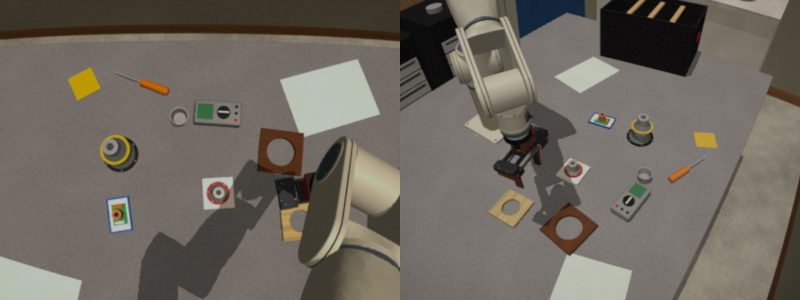

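The tweeter sits centred on the white panel at composite px (218,193). Next is the midrange at (598,274.7).

Call:
jog_arm --increments '[{"tx": 0.5, "ty": 2, "tz": 0, "twist": 0}, {"tx": 1.5, "ty": 6, "tz": 0, "twist": 0}, {"tx": 2.5, "ty": 10.5, "tz": 0, "twist": 0}, {"tx": 3.6, "ty": 15, "tz": 0, "twist": 0}, {"tx": 4.8, "ty": 19.5, "tz": 0, "twist": 0}, {"tx": 5.8, "ty": 24, "tz": 0, "twist": 0}, {"tx": 6.9, "ty": 28.5, "tz": 0, "twist": 0}, {"tx": 8, "ty": 33, "tz": 0, "twist": 0}]'

```text
t: 18.5
ee_pos: [553.9, 94.3, 198.1]
tool_rot: [-3.129, -0.277, 0.0]
force: [-0.3, -0.4, 0.2]
opening: 87.8
```

Call:
jog_arm --increments '[{"tx": 1.1, "ty": 4.5, "tz": 0, "twist": 0}, {"tx": 2.2, "ty": 9, "tz": 0, "twist": 0}, {"tx": 3.3, "ty": 13.5, "tz": 0, "twist": 0}, {"tx": 4.2, "ty": 17.3, "tz": 0, "twist": 0}, {"tx": 4.4, "ty": 18.35, "tz": 0, "twist": 0}, {"tx": 4.4, "ty": 18.35, "tz": 0, "twist": 0}, {"tx": 4.4, "ty": 18.35, "tz": 0, "twist": 0}]'

```text
t: 19.2
ee_pos: [597.5, 274.0, 197.5]
tool_rot: [3.129, 0.275, -0.002]
force: [-0.0, -0.9, -1.4]
opening: 87.6
```

Call:
jog_arm --increments '[{"tx": 0, "ty": 0, "tz": -1, "twist": 0}, {"tx": 0, "ty": 0, "tz": -3, "twist": 0}, {"tx": 0, "ty": 0, "tz": -5.5, "twist": 0}, {"tx": 0, "ty": 0, "tz": -8, "twist": 0}, {"tx": 0, "ty": 0, "tz": -10, "twist": 0}, {"tx": 0, "ty": 0, "tz": -10.7, "twist": 0}, {"tx": 0, "ty": 0, "tz": -10.9, "twist": 0}, {"tx": 0, "ty": 0, "tz": -10.9, "twist": 0}]'

```text
t: 20.0
ee_pos: [599.0, 274.0, 89.1]
tool_rot: [-3.13, -0.273, -0.001]
force: [0.8, 0.4, -0.6]
opening: 87.9
```

Call:
jog_arm --increments '[{"tx": -0.05, "ty": 0.05, "tz": 0, "twist": 0}, {"tx": -0.05, "ty": 0.05, "tz": 0, "twist": 0}, {"tx": -0.05, "ty": 0.05, "tz": 0, "twist": 0}, {"tx": -0.05, "ty": 0.05, "tz": 0, "twist": 0}, {"tx": -0.05, "ty": 0.05, "tz": 0, "twist": 0}, {"tx": -0.05, "ty": 0.05, "tz": 0, "twist": 0}, {"tx": -0.05, "ty": 0.05, "tz": 0, "twist": 0}, {"tx": -0.05, "ty": 0.05, "tz": 0, "twist": 0}]' --fingers -1

```text
t: 20.8
ee_pos: [598.2, 275.2, 88.8]
tool_rot: [-3.129, -0.274, -0.0]
force: [-0.4, 1.1, 2.3]
opening: 47.6
```

Call:
jog_arm --increments '[{"tx": 0, "ty": 0, "tz": 0.5, "twist": 0}, {"tx": 0, "ty": 0, "tz": 1.5, "twist": 0}, {"tx": 0, "ty": 0, "tz": 3, "twist": 0}, {"tx": 0, "ty": 0, "tz": 5, "twist": 0}, {"tx": 0, "ty": 0, "tz": 6.5, "twist": 0}, {"tx": 0, "ty": 0, "tz": 7, "twist": 0}, {"tx": 0, "ty": 0, "tz": 7, "twist": 0}]'

```text
t: 21.5
ee_pos: [598.7, 275.3, 160.1]
tool_rot: [-3.129, -0.274, -0.003]
force: [0.3, 1.0, -4.1]
opening: 47.4
```

```bash
python3 snap.py 5
```

```text
[597.7 274.8 158.2] [ 3.129e+00  2.740e-01 -1.000e-03] [-0.2  0.3 -5. ] 47.5 21.6
```

View pics/both5.png

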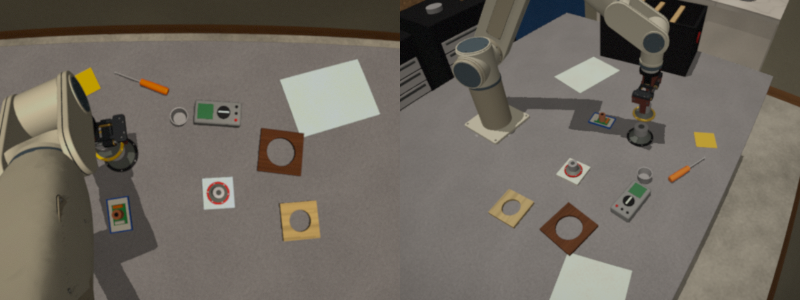

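The midrange is lifted cleanly, and the top camera shows the tweeter ring concentric on its panel. I'm carrying the midrange to the plywood panel at (392.3,-295.5).

Call:
jog_arm --increments '[{"tx": -0.4, "ty": -1, "tz": 0, "twist": 0}, {"tx": -1.2, "ty": -3.3, "tz": 0, "twist": 0}, {"tx": -2.4, "ty": -6.8, "tz": 0, "twist": 0}, {"tx": -3.8, "ty": -10.6, "tz": 0, "twist": 0}, {"tx": -5.2, "ty": -14.4, "tz": 0, "twist": 0}, {"tx": -6.6, "ty": -18.2, "tz": 0, "twist": 0}, {"tx": -8, "ty": -22, "tz": 0, "twist": 0}, {"tx": -9.3, "ty": -25.8, "tz": 0, "twist": 0}]'

```text
t: 22.4
ee_pos: [503.3, 15.3, 158.0]
tool_rot: [3.13, 0.275, -0.003]
force: [0.6, -0.8, -3.6]
opening: 47.4
```

Call:
jog_arm --increments '[{"tx": -1.4, "ty": -3.8, "tz": 0, "twist": 0}, {"tx": -2.7, "ty": -7.6, "tz": 0, "twist": 0}, {"tx": -4.1, "ty": -11.4, "tz": 0, "twist": 0}, {"tx": -5.5, "ty": -15.2, "tz": 0, "twist": 0}, {"tx": -6.9, "ty": -19, "tz": 0, "twist": 0}, {"tx": -8.2, "ty": -22.8, "tz": -1, "twist": 0}, {"tx": -9.4, "ty": -26, "tz": -2.5, "twist": 0}, {"tx": -10.4, "ty": -28.8, "tz": -4, "twist": 0}]'

```text
t: 23.2
ee_pos: [399.5, -272.6, 118.0]
tool_rot: [-3.13, -0.273, 0.0]
force: [0.8, 0.0, -3.9]
opening: 47.7
```

Call:
jog_arm --increments '[{"tx": -0.6, "ty": -1.7, "tz": -1, "twist": 0}, {"tx": -0.8, "ty": -2.4, "tz": -2, "twist": 0}, {"tx": -0.8, "ty": -2.4, "tz": -3.5, "twist": 0}, {"tx": -0.8, "ty": -2.4, "tz": -5, "twist": 0}, {"tx": -0.8, "ty": -2.4, "tz": -6, "twist": 0}, {"tx": -0.8, "ty": -2.4, "tz": -6.5, "twist": 0}, {"tx": -0.8, "ty": -2.4, "tz": -6.5, "twist": 0}, {"tx": -0.8, "ty": -2.4, "tz": -6.5, "twist": 0}]'

```text
t: 24.0
ee_pos: [393.4, -294.9, 53.9]
tool_rot: [3.129, 0.275, 0.0]
force: [0.1, 0.2, -2.7]
opening: 47.8
```

Call:
jog_arm --increments '[{"tx": -0.1, "ty": -0.05, "tz": -0.3, "twist": 0}, {"tx": -0.1, "ty": -0.05, "tz": -0.7, "twist": 0}, {"tx": -0.1, "ty": -0.05, "tz": -1.0, "twist": 0}, {"tx": -0.1, "ty": -0.05, "tz": -1.2, "twist": 0}, {"tx": -0.1, "ty": -0.05, "tz": -1.3, "twist": 0}, {"tx": -0.1, "ty": -0.05, "tz": -1.4, "twist": 0}, {"tx": -0.1, "ty": -0.05, "tz": -1.45, "twist": 0}, {"tx": -0.1, "ty": -0.05, "tz": -1.45, "twist": 0}]'

```text
t: 24.8
ee_pos: [392.2, -295.5, 39.2]
tool_rot: [3.13, 0.274, 0.0]
force: [0.8, -0.0, -3.8]
opening: 47.6
```

Call:
jog_arm --increments '[{"tx": 0, "ty": 0, "tz": -0.05, "twist": 0}, {"tx": 0, "ty": 0, "tz": -0.1, "twist": 0}, {"tx": 0, "ty": 0, "tz": -0.1, "twist": 0}]'

```text
t: 25.1
ee_pos: [392.2, -295.5, 38.8]
tool_rot: [3.129, 0.274, 0.0]
force: [-1.3, 2.0, 4.2]
opening: 47.8
```

Call:
jog_arm --increments '[{"tx": 0, "ty": 0, "tz": 0, "twist": 0}, {"tx": 0, "ty": 0, "tz": 0, "twist": 0}, {"tx": 0, "ty": 0, "tz": 0, "twist": 0}, {"tx": 0, "ty": 0, "tz": 0, "twist": 0}, {"tx": 0, "ty": 0, "tz": 0, "twist": 0}, {"tx": 0, "ty": 0, "tz": 0, "twist": 0}, {"tx": 0, "ty": 0, "tz": 0, "twist": 0}, {"tx": 0, "ty": 0, "tz": 0, "twist": 0}]' --fingers 1

```text
t: 25.9
ee_pos: [392.2, -295.5, 38.2]
tool_rot: [-3.13, -0.274, 0.0]
force: [0.2, 0.4, -0.1]
opening: 87.6
```

Call:
jog_arm --increments '[{"tx": 0, "ty": 0, "tz": 1, "twist": 0}, {"tx": 0, "ty": 0, "tz": 3, "twist": 0}, {"tx": 0, "ty": 0, "tz": 6, "twist": 0}, {"tx": 0, "ty": 0, "tz": 9, "twist": 0}, {"tx": 1, "ty": 2, "tz": 11, "twist": 0}, {"tx": 2, "ty": 5, "tz": 11, "twist": 0}, {"tx": 3.5, "ty": 9, "tz": 11, "twist": 0}, {"tx": 5, "ty": 13, "tz": 11, "twist": 0}]'

```text
t: 26.7
ee_pos: [442.6, -164.5, 149.3]
tool_rot: [3.129, 0.272, 0.002]
force: [0.2, -0.3, 0.3]
opening: 87.9
```

Call:
jog_arm --increments '[{"tx": 1.5, "ty": 4, "tz": 0, "twist": 0}, {"tx": 3, "ty": 8, "tz": 0, "twist": 0}, {"tx": 4, "ty": 11, "tz": 0, "twist": 0}, {"tx": 4, "ty": 13, "tz": 0, "twist": 0}, {"tx": 4, "ty": 13, "tz": 0, "twist": 0}]'

```text
t: 27.2
ee_pos: [482.2, -33.4, 148.8]
tool_rot: [-3.129, -0.279, -0.001]
force: [0.0, -0.6, 0.3]
opening: 87.7
```

```bash
python3 snap.py 6; python3 - <<'E'
from ring import *
for n,b1,b2 in(("top",(140,190,230,285),(435,310,520,395)),("scene",(335,150,435,250),(135,275,222,370))):
    d=load(n+"6.npz"); print(n)
    print("blk",ring(d,"blk",6,58,b1),ring(d,"blk",3,58,b1))
    y,x=np.mgrid[b1[1]:b1[3],b1[0]:b1[2]]; uv=np.c_[x.ravel(),y.ravel()]; P=depthpts(d,uv)
    k=(P[:,2]>54)&(P[:,2]<72); print("magnet top by depth",k.sum(),P[k].mean(0).round(1),P[k].min(0).round(0),P[k].max(0).round(0))
    try:print("mid",ring(d,"yel",18,46,b2))
    except Exception as e: print(e)
E
```

```text
[482.1 -35.4 148.6] [3.129 0.276 0.   ] [ 0.1 -0.6  0.5] 87.8 27.3
top
blk (array([597.7, 275.2]), np.float64(0.96), 19, 24, np.float64(55.1)) (array([597.9, 276.1]), np.float64(0.9), 19, 24, np.float64(55.3))
magnet top by depth 776 [593.9 274.2  61.7] [565. 245.  54.] [623. 305.  67.]
mid (array([ 391.9, -295. ]), np.float64(0.53), 17, 19, np.float64(44.0))
scene
blk (array([593.4, 272.2]), np.float64(1.08), 11, 14, np.float64(54.2)) (array([592.5, 274.9]), np.float64(1.03), 11, 14, np.float64(54.4))
magnet top by depth 331 [596.8 270.5  61.5] [566. 242.  54.] [626. 305.  67.]
mid (array([ 393.8, -293.7]), np.float64(0.85), 9, 10, np.float64(38.9))
```

View pics/both6.png

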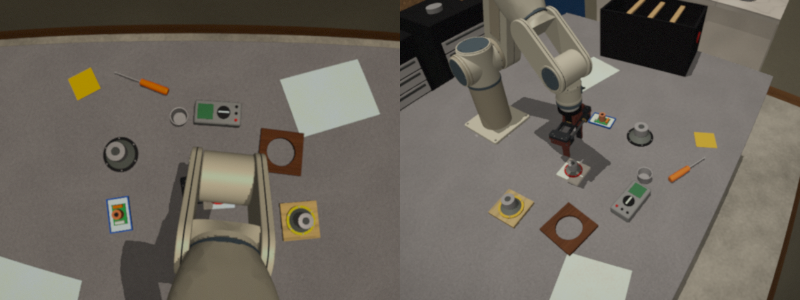

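The midrange is centred at about (392.5,-294.5). The woofer is at about (595,273), with its magnet top at 62 mm as expected.

Call:
jog_arm --increments '[{"tx": 0.7, "ty": 2, "tz": 0, "twist": 0}, {"tx": 2.2, "ty": 6, "tz": 0, "twist": 0}, {"tx": 3.8, "ty": 10.5, "tz": 0, "twist": 0}, {"tx": 5.5, "ty": 15, "tz": 0, "twist": 0}, {"tx": 7.1, "ty": 19.5, "tz": 0, "twist": 0}, {"tx": 8.8, "ty": 24, "tz": 0, "twist": 0}, {"tx": 10.4, "ty": 28.4, "tz": 0, "twist": 0}, {"tx": 11.3, "ty": 30.8, "tz": 0, "twist": 0}]'

```text
t: 28.1
ee_pos: [596.8, 274.3, 148.5]
tool_rot: [-3.129, -0.274, -0.002]
force: [0.0, -0.5, -0.7]
opening: 87.9
```

Call:
jog_arm --increments '[{"tx": 0, "ty": 0, "tz": 0, "twist": 0}, {"tx": 0, "ty": 0, "tz": -2, "twist": 0}, {"tx": 0, "ty": 0, "tz": -4, "twist": 0}, {"tx": 0, "ty": 0, "tz": -5, "twist": 0}, {"tx": 0, "ty": 0, "tz": -6, "twist": 0}, {"tx": 0, "ty": 0, "tz": -6, "twist": 0}]'

```text
t: 28.7
ee_pos: [594.6, 271.2, 87.1]
tool_rot: [3.129, 0.272, -0.003]
force: [-0.2, -0.1, -1.0]
opening: 87.8
```

Call:
jog_arm --increments '[{"tx": 0, "ty": 0, "tz": -1.5, "twist": 0}, {"tx": 0, "ty": 0, "tz": -3, "twist": 0}, {"tx": 0, "ty": 0, "tz": -4.2, "twist": 0}, {"tx": 0, "ty": 0, "tz": -5, "twist": 0}, {"tx": 0, "ty": 0, "tz": -5.4, "twist": 0}, {"tx": 0, "ty": 0, "tz": -5.5, "twist": 0}, {"tx": 0, "ty": 0, "tz": -5.5, "twist": 0}]'

```text
t: 29.4
ee_pos: [595.3, 272.6, 33.2]
tool_rot: [-3.13, -0.274, -0.0]
force: [-0.8, -0.2, 0.6]
opening: 88.0
```

Call:
jog_arm --increments '[{"tx": 0, "ty": 0, "tz": 0, "twist": 0}, {"tx": 0, "ty": 0, "tz": 0, "twist": 0}, {"tx": 0, "ty": 0, "tz": 0, "twist": 0}, {"tx": 0, "ty": 0, "tz": 0, "twist": 0}, {"tx": 0, "ty": 0, "tz": 0, "twist": 0}, {"tx": 0, "ty": 0, "tz": 0, "twist": 0}, {"tx": 0, "ty": 0, "tz": 0, "twist": 0}]' --fingers -1

```text
t: 30.1
ee_pos: [595.4, 273.1, 33.6]
tool_rot: [-3.129, -0.274, -0.001]
force: [-2.2, 4.8, 2.9]
opening: 59.5
```

Call:
jog_arm --increments '[{"tx": 0, "ty": 0, "tz": 0.5, "twist": 0}, {"tx": 0, "ty": 0, "tz": 1.5, "twist": 0}, {"tx": 0, "ty": 0, "tz": 3, "twist": 0}, {"tx": 0, "ty": 0, "tz": 5, "twist": 0}, {"tx": 0, "ty": 0, "tz": 7.5, "twist": 0}, {"tx": 0, "ty": 0, "tz": 9, "twist": 0}, {"tx": 0, "ty": 0, "tz": 9.5, "twist": 0}, {"tx": 0, "ty": 0, "tz": 9.5, "twist": 0}]'

```text
t: 30.9
ee_pos: [595.5, 272.5, 129.1]
tool_rot: [-3.129, -0.274, -0.002]
force: [0.0, 0.3, -7.2]
opening: 59.6
```

```bash
python3 snap.py 7
```

```text
[594.5 272.2 127.3] [ 3.129e+00  2.740e-01 -2.000e-03] [-0.3 -0.7 -7. ] 59.5 31.0
```

View pics/both7.png

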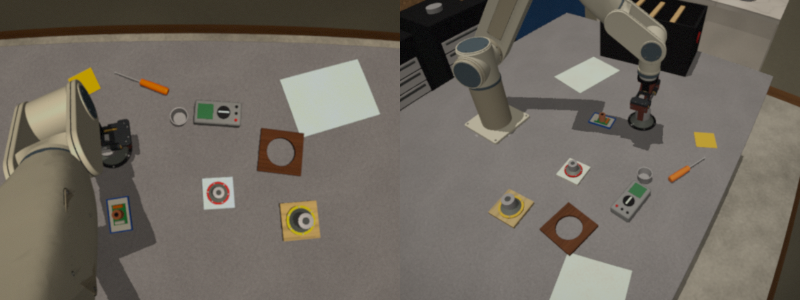

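The woofer is lifted cleanly. I'm carrying it to the dark panel at (608.8,-240).

Call:
jog_arm --increments '[{"tx": 0, "ty": -1, "tz": 0, "twist": 0}, {"tx": 0.1, "ty": -3.5, "tz": 0, "twist": 0}, {"tx": 0.2, "ty": -7, "tz": 0, "twist": 0}, {"tx": 0.3, "ty": -11, "tz": 0, "twist": 0}, {"tx": 0.4, "ty": -15, "tz": 0, "twist": 0}, {"tx": 0.5, "ty": -19, "tz": 0, "twist": 0}, {"tx": 0.6, "ty": -23, "tz": 0, "twist": 0}, {"tx": 0.7, "ty": -27, "tz": 0, "twist": 0}]'

```text
t: 31.8
ee_pos: [601.2, 0.3, 127.2]
tool_rot: [3.13, 0.274, -0.003]
force: [1.2, 0.1, -7.6]
opening: 59.4
```

Call:
jog_arm --increments '[{"tx": 0.1, "ty": -4, "tz": 0, "twist": 0}, {"tx": 0.2, "ty": -8, "tz": 0, "twist": 0}, {"tx": 0.3, "ty": -12, "tz": 0, "twist": 0}, {"tx": 0.4, "ty": -16, "tz": 0, "twist": 0}, {"tx": 0.5, "ty": -19.5, "tz": -0.5, "twist": 0}, {"tx": 0.6, "ty": -22.5, "tz": -1, "twist": 0}, {"tx": 0.7, "ty": -24, "tz": -1.5, "twist": 0}, {"tx": 0.7, "ty": -24.3, "tz": -2, "twist": 0}]'

```text
t: 32.6
ee_pos: [608.4, -242.4, 107.0]
tool_rot: [-3.13, -0.27, 0.001]
force: [0.0, 0.2, -7.4]
opening: 59.5
```

Call:
jog_arm --increments '[{"tx": 0, "ty": 0, "tz": -1, "twist": 0}, {"tx": 0, "ty": 0, "tz": -2, "twist": 0}, {"tx": 0, "ty": 0, "tz": -3, "twist": 0}, {"tx": 0, "ty": 0, "tz": -4, "twist": 0}, {"tx": 0, "ty": 0, "tz": -4.5, "twist": 0}, {"tx": 0, "ty": 0, "tz": -4.5, "twist": 0}, {"tx": 0, "ty": 0, "tz": -4.5, "twist": 0}]'

```text
t: 33.3
ee_pos: [609.4, -240.4, 63.2]
tool_rot: [3.129, 0.275, 0.0]
force: [1.0, 0.2, -6.4]
opening: 59.4
```

Call:
jog_arm --increments '[{"tx": 0, "ty": 0, "tz": -0.4, "twist": 0}, {"tx": 0, "ty": 0, "tz": -0.8, "twist": 0}, {"tx": 0, "ty": 0, "tz": -1.1, "twist": 0}, {"tx": 0, "ty": 0, "tz": -1.3, "twist": 0}, {"tx": 0, "ty": 0, "tz": -1.5, "twist": 0}, {"tx": 0, "ty": 0, "tz": -1.6, "twist": 0}, {"tx": 0, "ty": 0, "tz": -1.65, "twist": 0}, {"tx": 0, "ty": 0, "tz": -1.65, "twist": 0}]'

```text
t: 34.1
ee_pos: [609.2, -240.5, 46.6]
tool_rot: [-3.13, -0.274, 0.0]
force: [-0.6, -0.2, -6.7]
opening: 59.8
```

Call:
jog_arm --increments '[{"tx": 0, "ty": 0, "tz": -0.05, "twist": 0}, {"tx": 0, "ty": 0, "tz": -0.1, "twist": 0}, {"tx": 0, "ty": 0, "tz": -0.15, "twist": 0}, {"tx": 0, "ty": 0, "tz": -0.15, "twist": 0}]'

```text
t: 34.5
ee_pos: [609.2, -240.5, 45.6]
tool_rot: [3.13, 0.274, 0.0]
force: [-2.0, 1.0, -3.0]
opening: 59.6
```

Call:
jog_arm --increments '[{"tx": 0, "ty": 0, "tz": -0.03, "twist": 0}, {"tx": 0, "ty": 0, "tz": -0.05, "twist": 0}, {"tx": 0, "ty": 0, "tz": -0.05, "twist": 0}]'

```text
t: 34.8
ee_pos: [609.3, -240.5, 45.5]
tool_rot: [3.13, 0.274, 0.0]
force: [-3.3, 1.7, 5.1]
opening: 59.5
```

Contact at 45.5 mm. I'm releasing, lifting and clearing the view.

Call:
jog_arm --increments '[{"tx": 0, "ty": 0, "tz": 0, "twist": 0}, {"tx": 0, "ty": 0, "tz": 0, "twist": 0}, {"tx": 0, "ty": 0, "tz": 0, "twist": 0}, {"tx": 0, "ty": 0, "tz": 0, "twist": 0}, {"tx": 0, "ty": 0, "tz": 0, "twist": 0}, {"tx": 0, "ty": 0, "tz": 0, "twist": 0}, {"tx": 0, "ty": 0, "tz": 0, "twist": 0}, {"tx": 0, "ty": 0, "tz": 0, "twist": 0}]' --fingers 1

```text
t: 35.6
ee_pos: [609.2, -240.5, 44.6]
tool_rot: [-3.13, -0.274, 0.0]
force: [-0.0, -0.6, 1.6]
opening: 87.7
```

Call:
jog_arm --increments '[{"tx": 0, "ty": 0, "tz": 1, "twist": 0}, {"tx": 0, "ty": 0, "tz": 3, "twist": 0}, {"tx": 0, "ty": 0, "tz": 6, "twist": 0}, {"tx": 0, "ty": 0, "tz": 9, "twist": 0}, {"tx": 0, "ty": 2, "tz": 12, "twist": 0}, {"tx": 0, "ty": 5, "tz": 15, "twist": 0}, {"tx": 0, "ty": 9, "tz": 15, "twist": 0}, {"tx": 0, "ty": 13, "tz": 15, "twist": 0}]'

```text
t: 36.4
ee_pos: [609.9, -109.7, 197.1]
tool_rot: [3.129, 0.272, 0.006]
force: [0.8, 0.2, -0.0]
opening: 88.0
```

Call:
jog_arm --increments '[{"tx": 0, "ty": 4, "tz": 0, "twist": 0}, {"tx": 0, "ty": 8, "tz": 0, "twist": 0}, {"tx": 0, "ty": 12, "tz": 0, "twist": 0}, {"tx": 0, "ty": 16, "tz": 0, "twist": 0}, {"tx": 0, "ty": 20, "tz": 0, "twist": 0}, {"tx": 0, "ty": 24, "tz": 0, "twist": 0}, {"tx": 0, "ty": 28, "tz": 0, "twist": 0}, {"tx": 0, "ty": 32, "tz": 0, "twist": 0}]'

```text
t: 37.2
ee_pos: [609.0, 211.2, 195.6]
tool_rot: [-3.129, -0.274, -0.001]
force: [0.2, -0.0, -0.4]
opening: 87.9
```

Call:
jog_arm --increments '[{"tx": 0, "ty": 3, "tz": 0, "twist": 0}, {"tx": 0, "ty": 5, "tz": 0, "twist": 0}, {"tx": 0, "ty": 5, "tz": 0, "twist": 0}, {"tx": 0, "ty": 5, "tz": 0, "twist": 0}]'

```text
t: 37.6
ee_pos: [609.0, 259.1, 194.8]
tool_rot: [3.129, 0.275, -0.0]
force: [0.3, 0.0, -0.1]
opening: 87.8
```

```bash
python3 snap.py 8; python3 - <<'E'
from ring import *
B=dict(top=dict(t=(310,270,390,350),m=(435,310,520,395),w=(400,195,500,290)),scene=dict(t=(240,230,315,305),m=(135,275,222,370),w=(215,295,325,415)))
def top(d,b,z):
    y,x=np.mgrid[b[1]:b[3],b[0]:b[2]]; P=depthpts(d,np.c_[x.ravel(),y.ravel()]); k=abs(P[:,2]-z)<7
    return int(k.sum()),P[k].mean(0).round(1)
for n in B:
    d=load(n+"8.npz"); print(n); b=B[n]
    print("tw",ring(d,"red",18,36,b["t"]),top(d,b["t"],56)); print("mid",ring(d,"yel",18,46,b["m"]),top(d,b["m"],66)); print("woof",ring(d,"blk",18,58,b["w"]),top(d,b["w"],74))
d=load("top8.npz"); cv2.imwrite("pics/t8.png",cv2.resize(d["pixels"][150:400,120:540],(800,476),interpolation=cv2.INTER_CUBIC))
d=load("scene8.npz"); cv2.imwrite("pics/s8.png",cv2.resize(d["pixels"][170:420,120:440],(768,600),interpolation=cv2.INTER_CUBIC))
E
```

```text
[609.2 258.2 194.7] [ 3.129  0.273 -0.   ] [-0.5 -0.7  0.8] 87.7 37.7
top
tw (array([472.6, -40.4]), np.float64(0.92), 14, 16, np.float64(32.8)) (290, array([473.6, -39.2,  55.9]))
mid (array([ 391.8, -295. ]), np.float64(0.58), 17, 19, np.float64(44.0)) (539, array([ 393.2, -293.4,   66. ]))
woof (array([ 605.9, -240.5]), np.float64(0.58), 15, 16, np.float64(55.3)) (784, array([ 608.3, -239.1,   73.7]))
scene
tw (array([477.4, -38.7]), np.float64(0.9), 14, 17, np.float64(34.0)) (161, array([478.1, -41.5,  55.2]))
mid (array([ 393.8, -293.8]), np.float64(0.6), 10, 11, np.float64(38.4)) (355, array([ 396. , -297.3,   65.5]))
woof (array([ 609.8, -240.7]), np.float64(1.18), 17, 20, np.float64(55.4)) (655, array([ 612.3, -243.1,   74. ]))
```

View pics/t8.png

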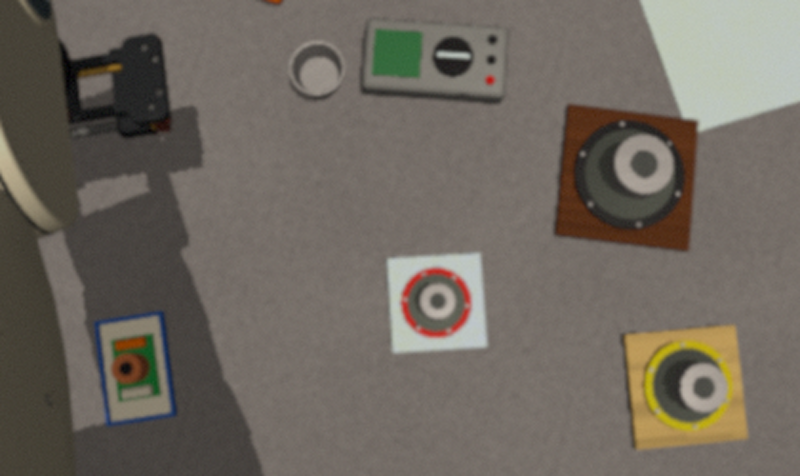

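View pics/s8.png

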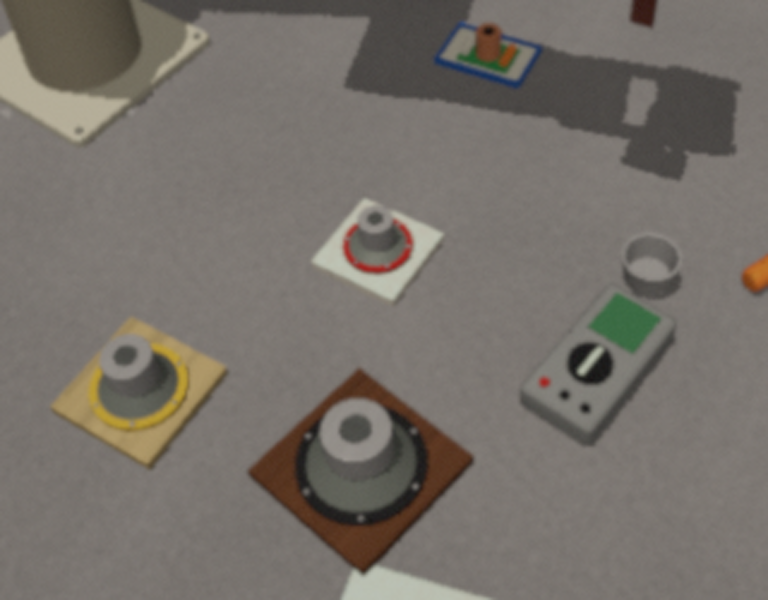

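In the top zoom, all three rings are concentric on their panels: red (437,302), yellow (689,387) and black (630,175). The board is centred and aligned in the tray at (136,368), and the pot and meter haven't moved. In each camera the driver rings sit within about 4 mm of the hole centres. I'm handing in the job.

```bash
python3 -c "
from workcell import arm
print(arm.get_state()['joint_vel'].round(3)); print(arm.job_done())"
```

```text
[-0.007 -0.001  0.001  0.003 -0.002  0.001]
the job is handed in; nothing more can be done
None
```

I took the pile apart from the top down and laid everything out: the board in the blue-rimmed tray, and the tweeter, midrange and woofer each magnet up on their own panel. I then opened the gripper, moved the arm clear and handed the job in at about 38 s. The hand-in gives no verdict.

- **Drivers:** within each camera, the flange rings measured about 1–4 mm from their hole centres (limit 12 mm). Magnet tops read about 55–56, 66 and 74 mm, which is right for drivers resting flat on 12 mm panels. Each driver touched down at the height I expected, with at most 11 N on the tool.
- **Board:** it touched down at the expected height and looks centred and aligned with the tray in both views. My colour-mask measurement of the placed board disagreed: off by up to about 10 mm between cameras and 8° in angle. The mask had caught only part of the plate, so I relied on the pictures and the commanded pose.
- **Camera disagreement:** the two cameras differed by about 3–5 mm on absolute positions, so I averaged them for the panel targets.
- **Meter and pot:** both look unmoved in the final pictures; I did not measure them.

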